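# Hang the filter cartridge in the fume extractor and lock its bayonet

## Task

Hang the filter cartridge in the collar on top of the fume extractor: lower its two orange lugs through the collar's two slots (white dots) and twist it clockwise, seen from above, until both lugs drop into the locking notches (red dots). Leave it locked and let go, and leave the solder spool, the paste tin and the flux bottle where they stand.

Things in the scene. Friction and masses are not known exactly. Their poses are not given: they have to be found in the camera images.
- cartridge: Loose filter cartridge, 0.13 to 0.25 kg, 97 mm high, standing upright. White round body 61 mm across (foot 52 mm, flaring over 9 mm), blue cap 62 mm across with its top at z = 50 mm, blue stem, orange grip bar on top, two orange lugs along its +x and -x in line with the bar. Half a turn makes no difference. Origin: centre of the underside, z up along the axis.
- grip_bar (a point): Centre of the cartridge's grip bar, on its axis, 86 mm above its underside. The bar is 46 mm long along the cartridge's x, 14 mm thick along its y and 22 mm high (its top 97, its underside 75 mm above the cartridge's underside).
- lug_a (a point): Underside of the lug at +x, 40 mm from the cartridge's axis, 42 mm above its underside. The lug reaches out to 43 mm from the axis, is 10 mm wide and 6 mm high.
- lug_b (a point): Underside of the like lug at -x, 40 mm from the cartridge's axis.
- extractor: Fixed dark grey fume extractor, 136 x 136 mm box, 78 mm high, aluminium bayonet collar in its top (outside 104 mm across, top at z = 83 mm, bore 68 mm, deep enough for the cartridge). Origin: centre of its underside, on the bench, z up; dial and front face its -x. Locked, the cartridge's x axis lies along this x axis, either way round, its underside 21 mm above this origin.
- collar (a point): Centre of the collar on the extractor's axis, 68 mm above the bench, at the height of the ring track the lugs rest on (cartridge underside then 26 mm above the bench); axes as the extractor's. The track runs under a lip (71 mm inside; underside 10 mm, top 15 mm above the track) from each slot 60 deg clockwise to its notch, out to 46.5 mm from the axis.
- slot_a (a point): Middle of one entry slot at track height, 40 mm from the collar's axis, +60 deg (counter-clockwise from above) from the extractor's x axis; white dot beside it. The slot is a 26 deg wide gap in the lip; a wall keeps the lug from turning counter-clockwise.
- slot_b (a point): Middle of the like entry slot opposite (240 deg).
- notch_a (a point): Floor of one locking notch, 40 mm from the collar's axis, on the extractor's +x axis, under a red dot on the lip. It is 24 deg wide, its floor 5 mm below the track; a wall just past it stops the lug from turning farther.
- notch_b (a point): Floor of the like notch opposite, on the extractor's -x axis.
- solder_spool: Bystander: solder spool with blue flange, about 65 x 120 x 48 mm with its wire end, loose. Origin at its underside.
- tip_tin: Bystander: round white paste tin, 50 mm in diameter, 24 mm high, loose. Origin at its underside.
- flux_bottle: Bystander: amber bottle with black nozzle, 35 mm in diameter, 102 mm high, loose. Origin at its underside.
Things that resemble listed ones, but are neither listed nor needed, are in the scene too. Of the things like the cartridge, leave any that is purple; of the rest the smaller one is meant.

How it is judged:
By the outcome, as a careful person would: the job done as asked, in the order asked, and still so for the second after the job is handed in, with the robot touching nothing.
It also fails if it takes over 40 s, if anything falls off the work surface, if the arm or the gripper's body presses on something with over 40 N, if the wrist force passes 120 N, or if a joint passes its speed limit or range.

## Robot

A 7-joint arm with a two-finger parallel gripper is mounted at the origin on a cart in front of the work surface, level with it; the furniture and walls round the work are solid. World frame = base frame: x ahead of the robot, y to its left, z up, the work surface at z = 0. Lengths are in m, angles in degrees, forces in N, time in s.
With the tool pointing down it reaches from about 0.4 to 0.925 m from the base axis. Payload 5.6 kg.
Tool frame: the origin (TCP) lies between the finger pads; the fingertips stand 8 mm ahead of it and the grasp point (between the pads) lies 11 mm behind it; z points along the fingers, y is the direction in which the jaws open and shut (so a half turn about z gives the same grasp; the last joint's range is limited). The gripper opens to 85 mm and grips with 20 to 120 N. Pads are 22 mm wide; open, the fingers measure 114 mm over their backs; the gripper's body (76 mm by 85 mm) begins 54 mm behind the grasp point. The pads swing forward as they close: fully open they stand 13 mm farther back than shut.
Start: joints at [-2.464, 26.786, -0.665, 91.828, 0.344, 61.387, -3.226], TCP at [0.65, -0, 0.239] pointing down, gripper open.
Joint ranges: [-144.91, 144.91], [-17.63, 115.5], [-89.93, 88.59], [15.96, 139.68], [-74.01, 254.01], [8.47, 105.57], [-167.45, 167.45]. Speed limits (degrees/s): [147.25, 147.25, 180, 180, 180, 180, 180].

## Interface

Orientations are given as [roll, pitch, yaw] about the fixed x, y, z axes, in that order (R = Rz(yaw) Ry(pitch) Rx(roll)).
In Python, from plant import bot gives the robot as it stands.
- The arm moves only by the tool send_rows, never from a script. Its argument "targets" is a list of rows, each an object with "travel": the shift along the tool's x, y, z in cm, a list of three; "roll": the turn about the tool's z in rad; "fingers": the closure, from -1 (fully open) to 1 (shut). In form: [{"travel": [tx, ty, tz], "roll": roll, "fingers": fingers}, ...]. A call has exactly 10 rows; each row is the pose to reach, as a shift and turn from the pose commanded when the call began, along the tool's axes at that moment; what a row does not reach only later rows make up. A row lasts 1/12 s, in which the tool goes at most 41.7 mm and 7.16 degrees, less where a joint would pass 70% of its speed; a pose out of reach is approached as far as the arm can. A call with a gripper value outside its range is refused whole. The fingers move at their own pace and stop on an object; "grip_force" is the grip in N (left out, the last holds). Time passes only in rows, so rows that repeat a pose let the fingers close, or fill a call up. It gives the time, the measured TCP pose, the force and the opening at its end, in the units of the state.
- bot.get_state(): the state, without advancing time (a new reading comes with each control period).
- bot.grab_frame(name): name is "scene" or "side" or "wrist"; returns (picture, depth): 384x512x3 uint8, red, green, blue; 384x512 float32, m along the optical axis (not along the pixel's ray), 0 where there is no reading.
- bot.get_calibration(name): a dict with "K" (3x3 intrinsics, pixels), "origin" and "orientation" of the camera in the world. Camera axes: x right, y up, looking along -z (the intrinsics and any distortion apply to the point x, -y, -z); pixel columns grow to the right and rows downward; lengths in m; the calibration is good to about 2 mm. A picture is of the moment at which its call begins: read the wrist's pose just before it. get_calibration takes no time and is no camera call; for the wrist camera it gives the pose at the moment of the call.
- bot.job_done(): hands the job in, once; it reports no verdict.
Trained networks look in the newest picture that a camera, given by its name, has taken for a name from the list of things; names that differ only in an ending like _2 or _b are one class to them, and where a whole thing is asked for, a point or a joint stands for the part that bears it (a point fixed in the world has none). Each returns a list of dicts, best first, with "score" (0 to 1); they miss things now and then, are a little off and sometimes report something else, mostly with a low value. They report only what shows in the picture. A call takes as long as a camera call. They do not tell look-alikes from the thing itself.
- bot.find_in(camera, target): "rect" ([centre column, centre row, width, height] in pixels, round what is visible of it).
- bot.cut_out(camera, target): "mask" (384x512 bool, what is visible of it) and "rect" ([centre column, centre row, width, height] in pixels, round what is visible of it).
The state is a dict: "clock": time; "joints": joint angles; "joint_vel": joint speeds; "tau": joint torques, N m; "position": TCP position; "eef_rot": TCP orientation; "wrist_force": force on the tool from outside, world axes, zero at the start; "wrist_torque": the same for the moment, N m; "gripper_width": opening from 0.0 (shut) to 1.0 (fully open).
Only numpy, scipy, OpenCV 4.12 (cv2) and the standard library are available. Lean on these libraries where they do the work, as an engineer would, in place of code of your own. Each camera call takes 0.05 s, during which the arm holds its last target.

## Working session

There is one attempt and no reset: what is moved stays moved. The work goes in short steps, Python scripts to look and compute and a tool call to move; the robot and the scene stay as the last step left them, time stands still between calls to the robot, and variables do not carry over. Pictures are saved under pics/ and viewed, and the job is handed in when it is done.

Besides the shell and the picture viewer there is one more tool, called after ">>>" by a JSON object that holds its "method" and its "body". send_rows: Moves the arm, as the interface text tells. Its arguments: {"type":"object","properties":{"targets":{"type":"array"},"grip_force":{"type":"number"}},"required":["targets"]}

```bash
mkdir -p pics; cat > h.py <<'E'
import numpy as np,cv2
from plant import bot
from scipy.spatial.transform import Rotation as R
def cal(n):
    c=bot.get_calibration(n); return c
def Rm(c):
    o=np.array(c["orientation"],float)
    return o if o.shape==(3,3) else R.from_euler('xyz',o,degrees=True).as_matrix()
def cloud(d,c):
    K=np.array(c["K"]);v,u=np.mgrid[0:d.shape[0],0:d.shape[1]]
    p=np.stack([(u-K[0,2])/K[0,0]*d,-(v-K[1,2])/K[1,1]*d,-d],-1)
    return p@Rm(c).T+np.array(c["origin"])
def proj(p,c):
    K=np.array(c["K"]);q=(np.atleast_2d(p)-np.array(c["origin"]))@Rm(c)
    return np.stack([K[0,2]+K[0,0]*q[:,0]/-q[:,2],K[1,2]-K[1,1]*q[:,1]/-q[:,2]],-1)
def save(n,img): cv2.imwrite(f"pics/{n}.png",img[:,:,::-1])
E
python3 - <<'E'
from h import *
for n in("scene","side","wrist"):
    c=cal(n);im,d=bot.grab_frame(n);save(n+"0",im);np.savez(n+"0.npz",im=im,d=d,K=c["K"],origin=c["origin"],orientation=c["orientation"]);print(n,c)
print(bot.get_state())
E
```

```text
scene {'K': array([[478.40405607,   0.        , 249.70343387],
       [  0.        , 478.40405607, 183.71998793],
       [  0.        ,   0.        ,   1.        ]]), 'origin': array([-0.01531057, -1.18687775,  0.76095067]), 'orientation': array([ 60.21743754,   0.1639629 , -28.04147587])}
side {'K': array([[362.07177463,   0.        , 256.02789063],
       [  0.        , 362.07177463, 195.33316879],
       [  0.        ,   0.        ,   1.        ]]), 'origin': array([0.26916875, 0.79713238, 0.6579826 ]), 'orientation': array([  58.65180234,   -0.19760357, -163.53764952])}
wrist {'K': array([[317.64373331,   0.        , 256.70680365],
       [  0.        , 317.64373331, 190.64545924],
       [  0.        ,   0.        ,   1.        ]]), 'origin': array([0.64877183, 0.07167921, 0.37199105]), 'orientation': array([-16.54016095,   0.13610022,  -0.03013507])}
{'clock': 0.15, 'joints': array([-2.46287051, 26.82740196, -0.66644557, 91.86929135,  0.34352128,
       61.38708916, -3.22553428]), 'joint_vel': array([-0.00415832, -0.16691473,  0.03096161, -0.2054829 , -0.02202165,
       -0.08291012, -0.02797559]), 'tau': array([ 7.85188859e-04, -5.32791960e+01,  2.14623066e-02, -2.51555961e+01,
        1.13295941e-02,  5.56105006e-03, -3.78186076e-05]), 'position': array([ 6.49571246e-01, -5.28367154e-05,  2.38519720e-01]), 'eef_rot': array([-1.79918372e+02,  5.16991460e-03,  8.99970017e+01]), 'wrist_force': array([ 0.19478416,  0.12409268, -0.29355137]), 'wrist_torque': array([-0.02009555, -0.04939144,  0.00121166]), 'gripper_width': 1.0026928625576477}
```

View pics/scene0.png

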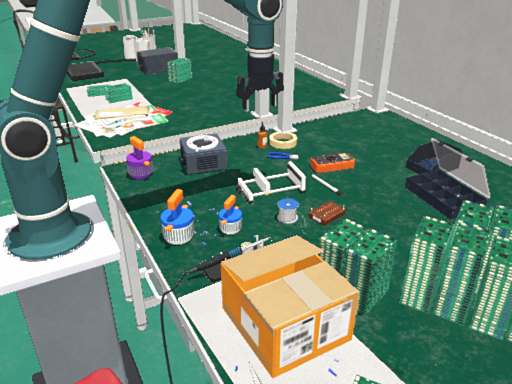

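View pics/side0.png

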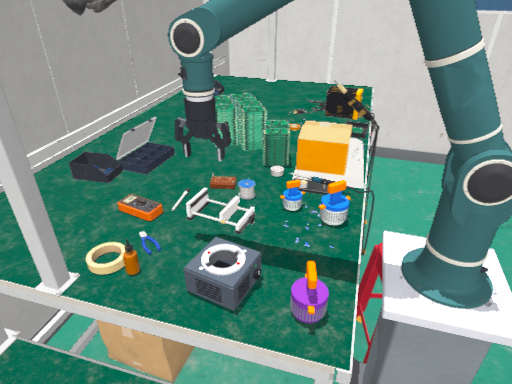

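View pics/wrist0.png

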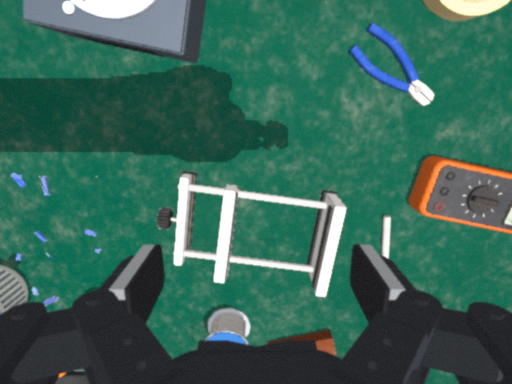

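The target is the smaller blue cartridge, at scene (231,218) and side (292,197). The larger one at scene (178,225) is a decoy. The extractor is at scene (204,153) and side (223,272).

```bash
python3 - <<'E'
from h import *
def load(n):
    z=np.load(n+"0.npz");return z["im"],z["d"],{k:z[k] for k in("K","origin","orientation")}
for n in("scene","side"):
    im,d,c=load(n);P=cloud(d,c)
    hsv=cv2.cvtColor(im,cv2.COLOR_RGB2HSV)
    H,S,V=[hsv[...,i].astype(int) for i in range(3)]
    boxes={"scene":{"cart":(215,190,247,238),"big":(155,185,198,245)},"side":{"cart":(278,175,307,213),"big":(310,175,352,227)}}[n]
    for k,(a,b,e,f) in boxes.items():
        m=np.zeros(d.shape,bool);m[b:f,a:e]=1
        org=m&(H>5)&(H<22)&(S>150)&(V>100)&(d>0); blu=m&(H>95)&(H<125)&(S>130)&(d>0)
        for nm,q in(("orange",org),("blue",blu)):
            p=P[q];print(n,k,nm,len(p),p.mean(0).round(3),np.percentile(p,3,axis=0).round(3),np.percentile(p,97,axis=0).round(3))
            if nm=="orange":
                t=p[p[:,2]>0.06];
                if len(t)>5:
                    u,s,vt=np.linalg.svd((t-t.mean(0))[:,:2]);print("  bar",t.mean(0).round(3),np.degrees(np.arctan2(vt[0,1],vt[0,0])).round(1),len(t))
    # collar ring: z about 0.083
    p=P[(d>0)&(np.abs(P[...,2]-0.083)<0.004)&(S<60)&(V>120)]
    p=p[(p[:,0]>.3)&(p[:,0]<.75)&(p[:,1]>0)&(p[:,1]<.45)]
    print(n,"collar",len(p),p.min(0).round(3) if len(p) else 0,p.max(0).round(3) if len(p) else 0,np.median(p,0))
    for t in("cartridge","extractor","solder_spool","tip_tin","flux_bottle"):
        pass
E
```

```text
scene cart orange 123 [ 0.444 -0.205  0.082] [ 0.415 -0.233  0.001] [ 0.524 -0.069  0.099]
  bar [ 0.439 -0.213  0.092] -145.5 103
scene cart blue 279 [ 0.441 -0.213  0.05 ] [ 0.413 -0.237  0.002] [ 0.471 -0.158  0.068]
scene big orange 259 [ 0.304 -0.172  0.11 ] [ 0.267 -0.216  0.002] [0.377 0.032 0.134]
  bar [ 0.3   -0.184  0.116] -135.8 244
scene big blue 556 [ 0.304 -0.181  0.068] [ 0.266 -0.215  0.002] [ 0.356 -0.097  0.094]
scene collar 401 [0.458 0.113 0.079] [0.606 0.265 0.087] [0.52717551 0.17891566 0.08199713]
side cart orange 100 [ 0.446 -0.227  0.068] [ 0.417 -0.371 -0.002] [ 0.492 -0.181  0.096]
  bar [ 0.439 -0.202  0.088] 34.3 72
side cart blue 195 [ 0.439 -0.204  0.049] [ 0.411 -0.309 -0.001] [ 0.483 -0.178  0.07 ]
side big orange 171 [ 0.304 -0.175  0.106] [ 0.262 -0.341  0.033] [ 0.339 -0.132  0.13 ]
  bar [ 0.302 -0.164  0.112] 43.5 157
side big blue 449 [ 0.307 -0.179  0.066] [ 0.264 -0.344  0.004] [ 0.384 -0.134  0.097]
side collar 565 [0.456 0.132 0.079] [0.589 0.26  0.085] [0.52644356 0.19382283 0.08164149]
```

>>> {"method": "send_rows", "body": {"targets": [{"travel": [3, -2.5, 0], "roll": 0, "fingers": -1}, {"travel": [6, -5, 0], "roll": 0, "fingers": -1}, {"travel": [9, -7.5, 0], "roll": 0, "fingers": -1}, {"travel": [12, -10, 0], "roll": 0, "fingers": -1}, {"travel": [14, -11.5, 0], "roll": 0, "fingers": -1}, {"travel": [15, -12.5, 0], "roll": 0, "fingers": -1}, {"travel": [15, -12.5, 0], "roll": 0, "fingers": -1}, {"travel": [15, -12.5, 0], "roll": 0, "fingers": -1}, {"travel": [15, -12.5, 0], "roll": 0, "fingers": -1}, {"travel": [15, -12.5, 0], "roll": 0, "fingers": -1}]}}

```text
clock: 0.98
position: [0.5263, 0.1479, 0.2391]
eef_rot: [180.0, 0.0, 89.8]
wrist_force: [0.8, 0.0, 0.1]
gripper_width: 1.0
```

```bash
python3 - <<'E'
from h import *
s=bot.get_state();print(s["clock"],s["position"],s["eef_rot"],s["wrist_force"])
n="wrist";c=cal(n);im,d=bot.grab_frame(n);save("wrist1",im);np.savez("wrist1.npz",im=im,d=d,K=c["K"],origin=c["origin"],orientation=c["orientation"]);print(c["origin"])
E
```

```text
0.9833 [0.52625447 0.1479497  0.23914493] [1.79977225e+02 4.41825728e-02 8.98018813e+01] [0.81723826 0.02010023 0.13504562]
[0.52548743 0.2197861  0.37265265]
```

View pics/wrist1.png

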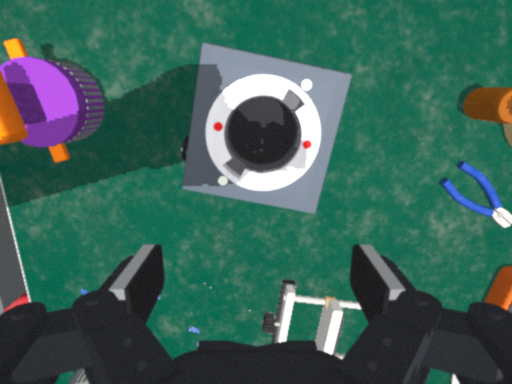

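```bash
python3 - <<'E'
from h import *
z=np.load("wrist1.npz");im,d=z["im"],z["d"];c={k:z[k] for k in("K","origin","orientation")}
P=cloud(d,c);hsv=cv2.cvtColor(im,cv2.COLOR_RGB2HSV).astype(int);H,S,V=hsv[...,0],hsv[...,1],hsv[...,2]
box=np.zeros(d.shape,bool);box[40:215,180:355]=1
ring=box&(S<40)&(V>180)&(abs(P[...,2]-.083)<.006)
print("z med",np.median(P[ring][:,2]))
# outer ellipse: project onto plane z=.083 using rays
K=c["K"];RR=Rm(c)
def onplane(u,v,zz):
    r=np.array([(u-K[0,2])/K[0,0],-(v-K[1,2])/K[1,1],-1.])@RR.T
    return c["origin"]+r*((zz-c["origin"][2])/r[2])
m=cv2.morphologyEx(ring.astype(np.uint8),cv2.MORPH_OPEN,np.ones((3,3)))
cs,h=cv2.findContours(m,cv2.RETR_CCOMP,cv2.CHAIN_APPROX_NONE)
from scipy.optimize import least_squares
for k,q in enumerate(cs):
    if len(q)<60: continue
    pts=np.array([onplane(x,y,.083) for x,y in q[:,0]])
    f=least_squares(lambda t:np.hypot(pts[:,0]-t[0],pts[:,1]-t[1])-t[2],[.52,.19,.05],loss="soft_l1",f_scale=.001)
    print("contour",len(q),f.x.round(4),np.abs(f.fun).mean())
# red dots
red=box&((H<6)|(H>174))&(S>120)&(V>100)
n,l,st,ce=cv2.connectedComponentsWithStats(red.astype(np.uint8))
pp=[]
for i in range(1,n):
    if st[i,4]>15: p=onplane(*ce[i],.083);print("red",ce[i],st[i,4],p.round(4));pp.append(p)
D=pp[0]-pp[1];print("red axis",np.degrees(np.arctan2(D[1],D[0])),"mid",(pp[0]+pp[1])/2,np.linalg.norm(D))
# box top edges
top=box&(abs(P[...,2]-.078)<.003)&(V<140)&(S<80)
q=P[top][:,:2].astype(np.float32);print("boxrect",cv2.minAreaRect(q))
save("crop1",cv2.resize(im[40:220,170:360],None,fx=4,fy=3.3,interpolation=2)[:600])
for b in [(306,85),(223,181)]: print("white",onplane(*b,.078).round(4))
E
```

```text
z med 0.08186872048250893
contour 371 [0.5304 0.1861 0.0516] 0.0006280287604724643
contour 319 [0.5304 0.1863 0.0364] 0.00320793429360605
red [217.64150943 126.32075472] 53 [0.4902 0.1939 0.083 ]
red [306.44444444 144.06666667] 45 [0.5706 0.1777 0.083 ]
red axis 168.58060551126087 mid [0.53038378 0.18580175 0.083     ] 0.0819561913540115
boxrect ((0.530300498008728, 0.18579772114753723), (0.13207294046878815, 0.13227729499340057), 78.77638244628906)
white [0.5688 0.229  0.078 ]
white [0.4927 0.1418 0.078 ]
```

View pics/crop1.png

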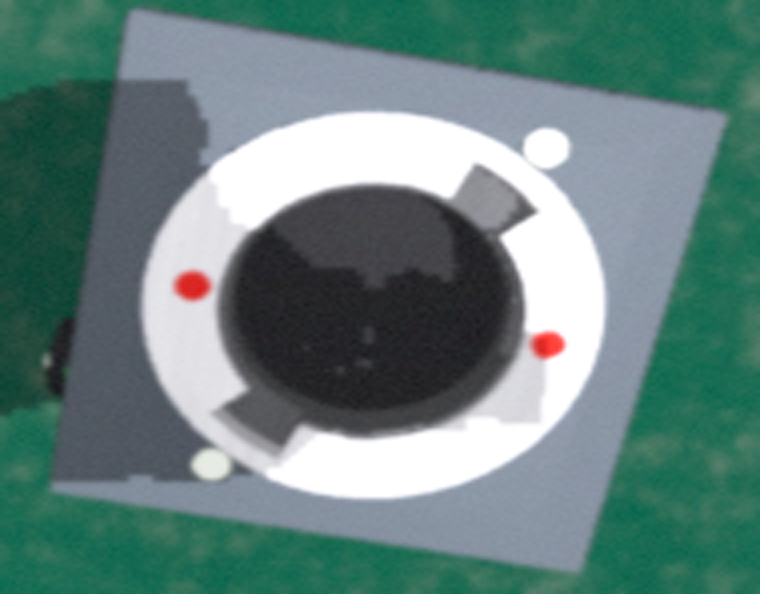

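>>> {"method": "send_rows", "body": {"targets": [{"travel": [-4, -1.3, 0], "roll": 0.12, "fingers": -1}, {"travel": [-8, -2.6, 0], "roll": 0.24, "fingers": -1}, {"travel": [-12, -3.8, 0], "roll": 0.36, "fingers": -1}, {"travel": [-16, -5.1, 0], "roll": 0.48, "fingers": -1}, {"travel": [-20, -6.4, 0], "roll": 0.6, "fingers": -1}, {"travel": [-24, -7.7, 0], "roll": 0.72, "fingers": -1}, {"travel": [-28, -9, 0], "roll": 0.84, "fingers": -1}, {"travel": [-32, -10.2, 0], "roll": 0.96, "fingers": -1}, {"travel": [-36, -11.5, 0], "roll": 0.96, "fingers": -1}, {"travel": [-38.2, -12.2, 0], "roll": 0.96, "fingers": -1}]}}

```text
clock: 1.87
position: [0.4008, -0.2372, 0.2397]
eef_rot: [179.9, 0.0, 34.6]
wrist_force: [0.2, 0.7, 0.5]
gripper_width: 1.0
```

```bash
python3 - <<'E'
from h import *
s=bot.get_state();print(s["clock"],s["position"],s["eef_rot"],s["joints"].round(1))
n="wrist";c=cal(n);im,d=bot.grab_frame(n);save("wrist2",im);np.savez("wrist2.npz",im=im,d=d,K=c["K"],origin=c["origin"],orientation=c["orientation"]);print(c["origin"])
E
```

```text
1.8667 [ 0.40083126 -0.23718491  0.23966997] [1.79905286e+02 4.56302558e-02 3.46146363e+01] [ 10.3   8.5  17.8 117.8  -3.1  54.2 -25.7]
[ 0.4594079  -0.19647548  0.37319557]
```

View pics/wrist2.png

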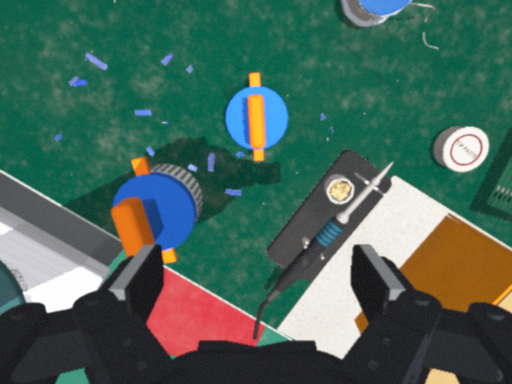

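```bash
python3 - <<'E'
from h import *
z=np.load("wrist2.npz");im,d=z["im"],z["d"];c={k:z[k] for k in("K","origin","orientation")}
P=cloud(d,c);hsv=cv2.cvtColor(im,cv2.COLOR_RGB2HSV).astype(int);H,S,V=hsv[...,0],hsv[...,1],hsv[...,2]
K=c["K"];RR=Rm(c)
def onplane(u,v,zz):
    r=np.array([(u-K[0,2])/K[0,0],-(v-K[1,2])/K[1,1],-1.])@RR.T
    return c["origin"]+r*((zz-c["origin"][2])/r[2])
box=np.zeros(d.shape,bool);box[62:172,215:300]=1
org=box&(H>4)&(H<24)&(S>140)&(V>110)
blu=box&(H>95)&(H<125)&(S>110)
print("z blue",np.median(P[blu][:,2]),"bar z",np.percentile(P[org][:,2],[5,50,95]))
top=org&(P[...,2]>.085)
mm=cv2.minAreaRect(P[top][:,:2].astype(np.float32));print("bar",mm,P[top].mean(0))
cap=(blu|org)&(P[...,2]>.03)
cs,_=cv2.findContours(blu.astype(np.uint8),cv2.RETR_EXTERNAL,cv2.CHAIN_APPROX_NONE)
q=max(cs,key=len)[:,0];pts=np.array([onplane(x,y,.05) for x,y in q])
from scipy.optimize import least_squares
f=least_squares(lambda t:np.hypot(pts[:,0]-t[0],pts[:,1]-t[1])-t[2],[.44,-.21,.03],loss="soft_l1",f_scale=.0005);print("cap",f.x)
low=org&(P[...,2]<.06)&(P[...,2]>.03)
n,l,st,ce=cv2.connectedComponentsWithStats(low.astype(np.uint8));L=[]
for i in range(1,n):
    if st[i,4]>20: p=onplane(*ce[i],.048);L.append(p);print("lug",ce[i],st[i,4],p.round(4),P[l==i].mean(0).round(4))
D=L[0]-L[1];print("axis",np.degrees(np.arctan2(D[1],D[0])),(L[0]+L[1])/2)
E
```

```text
z blue 0.04935921916091229 bar z [0.04554635 0.09514108 0.09681103]
bar ((0.4418579638004303, -0.20839250087738037), (0.04388837516307831, 0.012541916221380234), 37.53921127319336) [ 0.44233411 -0.20805121  0.0958755 ]
cap [ 0.44158166 -0.20878092  0.03046058]
lug [254.04724409  78.68503937] 127 [ 0.4713 -0.1857  0.048 ] [ 0.4714 -0.1856  0.0468]
lug [257.94623656 154.78494624] 93 [ 0.4124 -0.231   0.048 ] [ 0.4122 -0.2311  0.0469]
axis 37.55768388648519 [ 0.44183811 -0.20834045  0.048     ]
```

>>> {"method": "send_rows", "body": {"targets": [{"travel": [1.5, 0, 2], "roll": -0.02, "fingers": -1}, {"travel": [3, 0.1, 5], "roll": -0.045, "fingers": -1}, {"travel": [4.7, 0.15, 8], "roll": -0.045, "fingers": -1}, {"travel": [4.7, 0.15, 11], "roll": -0.045, "fingers": -1}, {"travel": [4.7, 0.15, 11], "roll": -0.045, "fingers": -1}, {"travel": [4.7, 0.15, 11], "roll": -0.045, "fingers": -1}, {"travel": [4.7, 0.15, 11], "roll": -0.045, "fingers": -1}, {"travel": [4.7, 0.15, 11], "roll": -0.045, "fingers": -1}, {"travel": [4.7, 0.15, 11], "roll": -0.045, "fingers": -1}, {"travel": [4.7, 0.15, 11], "roll": -0.045, "fingers": -1}]}}

```text
clock: 2.75
position: [0.4431, -0.2068, 0.1308]
eef_rot: [179.9, -0.1, 37.5]
wrist_force: [0.2, 0.5, -0.1]
gripper_width: 1.001
```

```bash
python3 - <<'E'
from h import *
s=bot.get_state();print(s["clock"],s["position"],s["eef_rot"],s["joint_vel"].round(2))
yaw=np.radians(s["eef_rot"][2]);D=np.array([.4418,-.2085])-s["position"][:2]
print("dx",D@[np.cos(yaw),np.sin(yaw)],"dy",D@[np.sin(yaw),-np.cos(yaw)])
E
```

```text
2.75 [ 0.4430653  -0.20682848  0.13078515] [ 1.79865839e+02 -1.02458281e-01  3.75403841e+01] [-0.04  0.45 -0.23  0.25 -0.04 -0.14  0.  ]
dx -0.002021777677309463 dy 0.000554417798180584
```

>>> {"method": "send_rows", "body": {"targets": [{"travel": [-0.2, 0.05, 2], "roll": 0, "fingers": -1}, {"travel": [-0.2, 0.05, 4], "roll": 0, "fingers": -1}, {"travel": [-0.2, 0.05, 5.5], "roll": 0, "fingers": -1}, {"travel": [-0.2, 0.05, 5.5], "roll": 0, "fingers": -1}, {"travel": [-0.2, 0.05, 5.5], "roll": 0, "fingers": 0.5}, {"travel": [-0.2, 0.05, 5.5], "roll": 0, "fingers": 1}, {"travel": [-0.2, 0.05, 5.5], "roll": 0, "fingers": 1}, {"travel": [-0.2, 0.05, 5.5], "roll": 0, "fingers": 1}, {"travel": [-0.2, 0.05, 5.5], "roll": 0, "fingers": 1}, {"travel": [-0.2, 0.05, 5.5], "roll": 0, "fingers": 1}], "grip_force": 60}}

```text
clock: 3.58
position: [0.4415, -0.2081, 0.0749]
eef_rot: [179.9, -0.0, 37.6]
wrist_force: [-0.4, -1.9, 5.7]
gripper_width: 0.152
```

```bash
python3 - <<'E'
from h import *
s=bot.get_state();print(s)
im,d=bot.grab_frame("scene");save("scene3",im[100:280,100:400])
im,d=bot.grab_frame("wrist");save("wrist3",im)
E
```

```text
{'clock': 3.5833, 'joints': array([ 10.75621733,  26.01004238,  12.71347385, 121.51341804,
       -10.10962218,  33.37168201, -21.7471012 ]), 'joint_vel': array([ 0.25840035, -0.01948785,  0.09185221, -0.47694459, -0.11272606,
       -0.59669046,  0.0159466 ]), 'tau': array([-7.51102064e-02, -4.15979898e+01,  2.24112712e+00, -1.50121486e+01,
       -9.48152295e-02,  3.20127793e-01, -1.67134091e-03]), 'position': array([ 0.44146651, -0.20807735,  0.07485723]), 'eef_rot': array([ 1.79939669e+02, -3.81368201e-02,  3.75726513e+01]), 'wrist_force': array([-0.43868454, -1.88454001,  5.6951527 ]), 'wrist_torque': array([-0.26113068, -0.07279345, -0.03331167]), 'gripper_width': 0.15197547453062568}
```

View pics/wrist3.png

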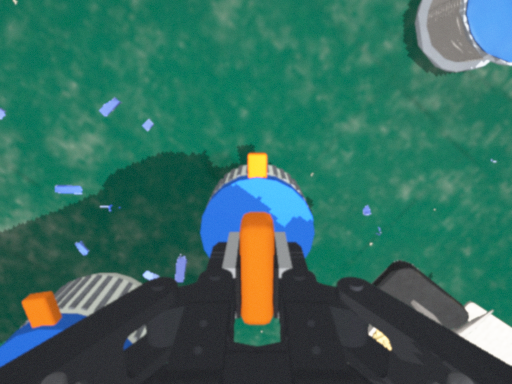

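>>> {"method": "send_rows", "body": {"targets": [{"travel": [0, 0, -2], "roll": 0, "fingers": 1}, {"travel": [0, 0, -6], "roll": 0, "fingers": 1}, {"travel": [0, 0, -10], "roll": 0, "fingers": 1}, {"travel": [2.1, -1.7, -13], "roll": -0.02, "fingers": 1}, {"travel": [4.7, -3.9, -13], "roll": -0.06, "fingers": 1}, {"travel": [7.8, -6.5, -13], "roll": -0.1, "fingers": 1}, {"travel": [10.8, -9, -13], "roll": -0.15, "fingers": 1}, {"travel": [13.9, -11.5, -13], "roll": -0.194, "fingers": 1}, {"travel": [17, -14.1, -13], "roll": -0.194, "fingers": 1}, {"travel": [20, -16.6, -13], "roll": -0.194, "fingers": 1}]}}

```text
clock: 4.52
position: [0.498, 0.0476, 0.2042]
eef_rot: [-180.0, 0.0, 48.7]
wrist_force: [0.2, -0.6, -1.8]
gripper_width: 0.156
```

```bash
python3 - <<'E'
from h import *
s=bot.get_state();print(s["clock"],s["position"],s["eef_rot"],s["wrist_force"],s["gripper_width"])
yaw=np.radians(s["eef_rot"][2]);D=np.array([.5304,.186])-s["position"][:2]
print("dx",D@[np.cos(yaw),np.sin(yaw)],"dy",D@[np.sin(yaw),-np.cos(yaw)])
E
```

```text
4.5167 [0.49803865 0.04764601 0.20421714] [-1.79981385e+02  9.25153842e-03  4.86966129e+01] [ 0.19558976 -0.61037727 -1.79977526] 0.15647150377657973
dx 0.1252949743074848 dy -0.06700934399195552
```

>>> {"method": "send_rows", "body": {"targets": [{"travel": [3, -1.6, 0], "roll": 0, "fingers": 1}, {"travel": [6, -3.2, 0], "roll": 0, "fingers": 1}, {"travel": [9, -4.9, 0], "roll": 0, "fingers": 1}, {"travel": [11.2, -6, 0], "roll": 0, "fingers": 1}, {"travel": [12.2, -6.6, 0], "roll": 0, "fingers": 1}, {"travel": [12.6, -6.8, 0], "roll": 0, "fingers": 1}, {"travel": [12.6, -6.8, 0], "roll": 0, "fingers": 1}, {"travel": [12.6, -6.8, 0], "roll": 0, "fingers": 1}, {"travel": [12.6, -6.8, 0], "roll": 0, "fingers": 1}, {"travel": [12.6, -6.8, 0], "roll": 0, "fingers": 1}]}}

```text
clock: 5.35
position: [0.5305, 0.1832, 0.2044]
eef_rot: [180.0, 0.0, 48.5]
wrist_force: [-0.0, 0.2, -1.9]
gripper_width: 0.151
```

```bash
python3 - <<'E'
from h import *
s=bot.get_state();print(s["clock"],s["position"],s["eef_rot"],s["wrist_force"],s["gripper_width"])
for n in("wrist","scene","side"):
    c=cal(n);im,d=bot.grab_frame(n);save(n+"4",im);np.savez(n+"4.npz",im=im,d=d,K=c["K"],origin=c["origin"],orientation=c["orientation"])
s=bot.get_state();print(s["clock"],s["position"],s["eef_rot"],s["wrist_force"])
a=cv2.imread("pics/scene4.png")[90:190,150:270];b=cv2.imread("pics/side4.png")[170:310,160:300]
cv2.imwrite("pics/c4.png",np.hstack([cv2.resize(a,(400,333)),cv2.resize(b,(333,333))]))
E
```

```text
5.35 [0.53052365 0.18323968 0.20438458] [1.79976735e+02 2.91260690e-02 4.85369949e+01] [-0.01072571  0.23099534 -1.87194906] 0.15145107753782053
5.5 [0.53056937 0.18419719 0.20445154] [ 1.79985612e+02 -1.08978813e-03  4.86073563e+01] [-0.05500534 -0.24533844 -1.02960783]
```

View pics/wrist4.png

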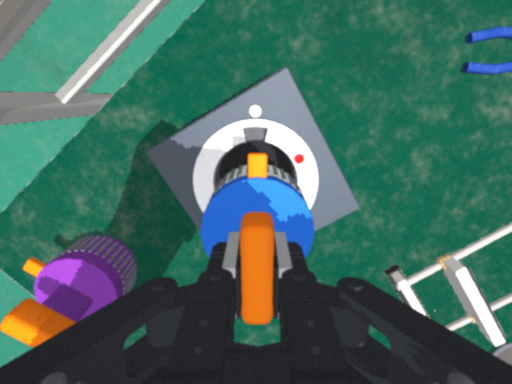

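View pics/c4.png

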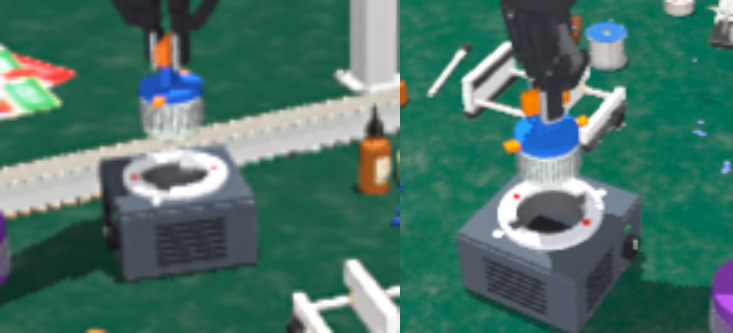

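```bash
python3 - <<'E'
from h import *
from scipy.optimize import least_squares
z=np.load("wrist4.npz");im,d=z["im"],z["d"];c={k:z[k] for k in("K","origin","orientation")}
hsv=cv2.cvtColor(im,cv2.COLOR_RGB2HSV).astype(int);H,S,V=hsv[...,0],hsv[...,1],hsv[...,2]
K=c["K"];RR=Rm(c)
def onplane(u,v,zz):
    r=np.array([(u-K[0,2])/K[0,0],-(v-K[1,2])/K[1,1],-1.])@RR.T
    return c["origin"]+r*((zz-c["origin"][2])/r[2])
z0=.2044-.0749
box=np.zeros(d.shape,bool);box[140:185,240:275]=1
org=box&(H>4)&(H<24)&(S>140);v,u=np.nonzero(org);rows=np.unique(v);print("lug rows",rows.min(),rows.max(),u.min(),u.max())
print("lug tip top",onplane(u[v<rows.min()+3].mean(),rows.min(),z0+.048))
box[:]=0;box[170:290,195:320]=1
blu=(box&(H>95)&(H<125)&(S>110)).astype(np.uint8)
cs,_=cv2.findContours(blu,cv2.RETR_EXTERNAL,cv2.CHAIN_APPROX_NONE);q=max(cs,key=len)[:,0]
q=q[(q[:,1]<225)]
pts=np.array([onplane(x,y,z0+.05) for x,y in q])
f=least_squares(lambda t:np.hypot(pts[:,0]-t[0],pts[:,1]-t[1])-.031,[.53,.186],loss="soft_l1",f_scale=.0005);print("cap",f.x,np.abs(f.fun).mean())
box[:]=0;box[110:245,185:330]=1
ring=(box&(S<45)&(V>170)).astype(np.uint8);cs,_=cv2.findContours(ring,cv2.RETR_EXTERNAL,cv2.CHAIN_APPROX_NONE);q=max(cs,key=len)[:,0]
pts=np.array([onplane(x,y,.083) for x,y in q]);r=np.hypot(pts[:,0]-.5304,pts[:,1]-.186);pts=pts[(r>.047)&(r<.057)]
f=least_squares(lambda t:np.hypot(pts[:,0]-t[0],pts[:,1]-t[1])-.052,[.53,.186],loss="soft_l1",f_scale=.0005);print("collar",len(pts),f.x,np.abs(f.fun).mean())
print("TCP",bot.get_state()["position"])
E
```

```text
lug rows 152 177 247 268
lug tip top [0.5592918  0.21658409 0.1775    ]
cap [0.53042017 0.18347126] 0.005035624694446743
collar 237 [0.53189103 0.18639915] 0.0006601730284685912
TCP [0.53056937 0.18419719 0.20445154]
```

>>> {"method": "send_rows", "body": {"targets": [{"travel": [0.1, 0, 0], "roll": 0, "fingers": 1}, {"travel": [0.1, 0, 1], "roll": 0, "fingers": 1}, {"travel": [0.1, 0, 2.5], "roll": 0, "fingers": 1}, {"travel": [0.1, 0, 4], "roll": 0, "fingers": 1}, {"travel": [0.1, 0, 5.5], "roll": 0, "fingers": 1}, {"travel": [0.1, 0, 6.5], "roll": 0, "fingers": 1}, {"travel": [0.1, 0, 7.5], "roll": 0, "fingers": 1}, {"travel": [0.1, 0, 7.5], "roll": 0, "fingers": 1}, {"travel": [0.1, 0, 7.5], "roll": 0, "fingers": 1}, {"travel": [0.1, 0, 7.5], "roll": 0, "fingers": 1}]}}

```text
clock: 6.33
position: [0.5316, 0.1861, 0.1298]
eef_rot: [180.0, -0.1, 48.7]
wrist_force: [-0.2, 0.6, -0.4]
gripper_width: 0.155
```

```bash
python3 - <<'E'
from h import *
s=bot.get_state();print(s["clock"],s["position"],s["eef_rot"],s["wrist_force"],s["wrist_torque"])
im,d=bot.grab_frame("wrist");save("wrist5",im)
E
```

```text
6.3333 [0.53164336 0.186062   0.12977635] [ 1.79971297e+02 -5.31287096e-02  4.86828878e+01] [-0.24498235  0.55918748 -0.3853248 ] [-0.01703186  0.00447467 -0.01238227]
```

View pics/wrist5.png

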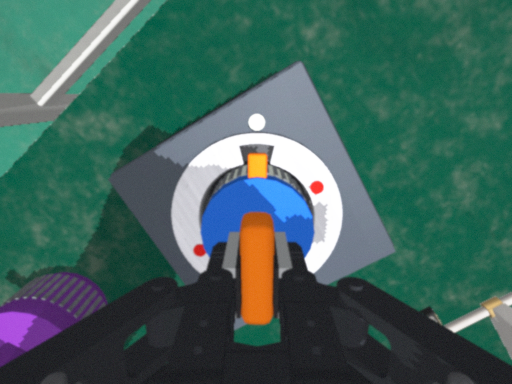

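The lug at (257,165) sits in line with the slot and the white dot at (257,121), and there is no contact force. I'll lower it to the track.

>>> {"method": "send_rows", "body": {"targets": [{"travel": [0, 0, 0.5], "roll": 0, "fingers": 1}, {"travel": [0, 0, 1], "roll": 0, "fingers": 1}, {"travel": [0, 0, 1.5], "roll": 0, "fingers": 1}, {"travel": [0, 0, 2], "roll": 0, "fingers": 1}, {"travel": [0, 0, 2.4], "roll": 0, "fingers": 1}, {"travel": [0, 0, 2.65], "roll": 0, "fingers": 1}, {"travel": [0, 0, 2.65], "roll": 0, "fingers": 1}, {"travel": [0, 0, 2.65], "roll": 0, "fingers": 1}, {"travel": [0, 0, 2.65], "roll": 0, "fingers": 1}, {"travel": [0, 0, 2.65], "roll": 0, "fingers": 1}]}}

```text
clock: 7.22
position: [0.5314, 0.1859, 0.103]
eef_rot: [180.0, -0.0, 48.7]
wrist_force: [0.2, 0.2, -1.5]
gripper_width: 0.152
```

```bash
python3 - <<'E'
from h import *
s=bot.get_state();print(s["clock"],s["position"],s["eef_rot"],s["wrist_force"],s["wrist_torque"],s["joints"].round(1))
im,d=bot.grab_frame("wrist");save("wrist6",im)
E
```

```text
7.2167 [0.53135898 0.18592642 0.10300757] [ 1.79983449e+02 -2.49599010e-02  4.86812760e+01] [ 0.16089365  0.20177432 -1.53889077] [ 0.00613461  0.01596025 -0.00774194] [-24.2  28.6   1.9 110.1  -1.4  41.3 -62.8]
```

View pics/wrist6.png

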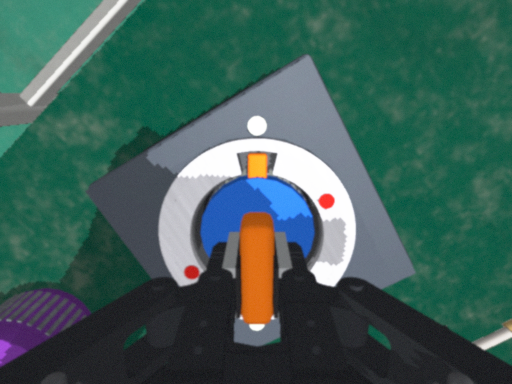

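>>> {"method": "send_rows", "body": {"targets": [{"travel": [0, 0, 0.1], "roll": 0, "fingers": 1}, {"travel": [0, 0, 0.1], "roll": 0.06, "fingers": 1}, {"travel": [0, 0, 0.1], "roll": 0.15, "fingers": 1}, {"travel": [0, 0, 0.1], "roll": 0.24, "fingers": 1}, {"travel": [0, 0, 0.1], "roll": 0.33, "fingers": 1}, {"travel": [0, 0, 0.1], "roll": 0.42, "fingers": 1}, {"travel": [0, 0, 0.1], "roll": 0.51, "fingers": 1}, {"travel": [0, 0, 0.1], "roll": 0.6, "fingers": 1}, {"travel": [0, 0, 0.1], "roll": 0.6, "fingers": 1}, {"travel": [0, 0, 0.1], "roll": 0.6, "fingers": 1}]}}

```text
clock: 8.1
position: [0.5311, 0.1861, 0.1018]
eef_rot: [180.0, -0.0, 14.5]
wrist_force: [-0.0, -0.4, -1.0]
gripper_width: 0.154
```

```bash
python3 - <<'E'
from h import *
s=bot.get_state();print(s["clock"],s["position"],s["eef_rot"],s["wrist_force"],s["wrist_torque"],s["joints"].round(1))
im,d=bot.grab_frame("wrist");save("wrist7",im)
E
```

```text
8.1 [0.5311202  0.1860733  0.10181785] [ 1.79988062e+02 -9.38347152e-03  1.44700818e+01] [-0.0469192  -0.35520681 -0.97854837] [ 0.00962984 -0.02927194  0.02534695] [-31.   28.8  10.5 110.6  -7.6  41.2 -91.6]
```

View pics/wrist7.png

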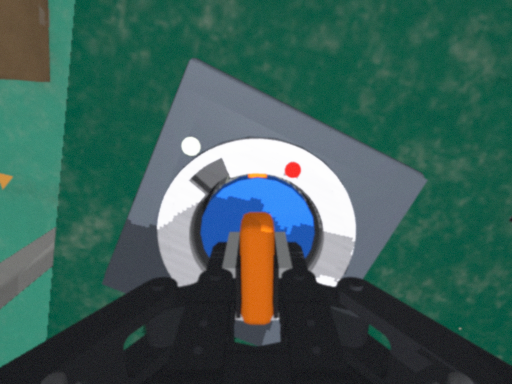

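>>> {"method": "send_rows", "body": {"targets": [{"travel": [0, 0, 0], "roll": 0.09, "fingers": 1}, {"travel": [0, 0, 0], "roll": 0.18, "fingers": 1}, {"travel": [0, 0, 0], "roll": 0.27, "fingers": 1}, {"travel": [0, 0, 0], "roll": 0.36, "fingers": 1}, {"travel": [0, 0, 0], "roll": 0.45, "fingers": 1}, {"travel": [0, 0, 0], "roll": 0.45, "fingers": 1}, {"travel": [0, 0, 0], "roll": 0.45, "fingers": 1}, {"travel": [0, 0, 0], "roll": 0.45, "fingers": 1}, {"travel": [0, 0, 0], "roll": 0.45, "fingers": 1}, {"travel": [0, 0, 0], "roll": 0.45, "fingers": 1}]}}

```text
clock: 8.98
position: [0.5312, 0.1858, 0.1018]
eef_rot: [-180.0, 0.0, -11.4]
wrist_force: [-0.4, 0.6, -1.3]
gripper_width: 0.155
```

```bash
python3 - <<'E'
from h import *
s=bot.get_state();print(s["clock"],s["position"],s["eef_rot"],s["wrist_force"],s["wrist_torque"],s["joints"].round(1))
im,d=bot.grab_frame("wrist");save("wrist8",im)
E
```

```text
8.9833 [0.53119168 0.18578519 0.1018044 ] [-1.79994073e+02  1.44511893e-03 -1.14139975e+01] [-0.35912167  0.60693891 -1.25506583] [-0.01550508  0.02522733 -0.03597398] [ -36.    29.3   16.9  110.9  -12.4   41.5 -113.2]
```

View pics/wrist8.png

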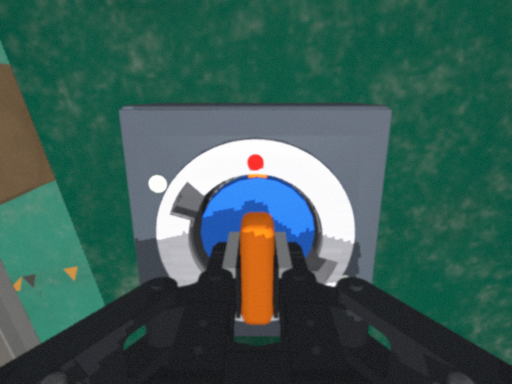

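The lug now lies under the red dot at (256,162). Next I'll lower it into the notch.

>>> {"method": "send_rows", "body": {"targets": [{"travel": [0, 0, 0.1], "roll": 0, "fingers": 1}, {"travel": [0, 0, 0.2], "roll": 0, "fingers": 1}, {"travel": [0, 0, 0.3], "roll": 0, "fingers": 1}, {"travel": [0, 0, 0.4], "roll": 0, "fingers": 1}, {"travel": [0, 0, 0.5], "roll": 0, "fingers": 1}, {"travel": [0, 0, 0.58], "roll": 0, "fingers": 1}, {"travel": [0, 0, 0.58], "roll": 0, "fingers": 1}, {"travel": [0, 0, 0.58], "roll": 0, "fingers": 1}, {"travel": [0, 0, 0.58], "roll": 0, "fingers": 1}, {"travel": [0, 0, 0.58], "roll": 0, "fingers": 1}]}}

```text
clock: 9.87
position: [0.5312, 0.1859, 0.096]
eef_rot: [180.0, -0.0, -11.5]
wrist_force: [-0.7, 0.1, -1.3]
gripper_width: 0.153
```

>>> {"method": "send_rows", "body": {"targets": [{"travel": [0, 0, 0], "roll": 0, "fingers": 0.3}, {"travel": [0, 0, 0], "roll": 0, "fingers": 0.3}, {"travel": [0, 0, 0], "roll": 0, "fingers": 0.1}, {"travel": [0, 0, 0], "roll": 0, "fingers": 0}, {"travel": [0, 0, 0], "roll": 0, "fingers": 0}, {"travel": [0, 0, 0], "roll": 0, "fingers": 0}, {"travel": [0, 0, -1], "roll": 0, "fingers": 0}, {"travel": [0, 0, -3], "roll": 0, "fingers": 0}, {"travel": [0, 0, -5], "roll": 0, "fingers": 0}, {"travel": [0, 0, -7], "roll": 0, "fingers": 0}]}}

```text
clock: 10.7
position: [0.5311, 0.1857, 0.1673]
eef_rot: [180.0, -0.0, -11.5]
wrist_force: [0.3, 0.5, 0.0]
gripper_width: 0.498
```

>>> {"method": "send_rows", "body": {"targets": [{"travel": [0, 0, -3], "roll": 0, "fingers": 0}, {"travel": [-2, 0, -6], "roll": 0, "fingers": 0}, {"travel": [-4, 0, -7], "roll": 0, "fingers": 0}, {"travel": [-5, 0, -7], "roll": 0, "fingers": 0}, {"travel": [-5, 0, -7], "roll": 0, "fingers": 0}, {"travel": [-5, 0, -7], "roll": 0, "fingers": 0}, {"travel": [-5, 0, -7], "roll": 0, "fingers": 0}, {"travel": [-5, 0, -7], "roll": 0, "fingers": 0}, {"travel": [-5, 0, -7], "roll": 0, "fingers": 0}, {"travel": [-5, 0, -7], "roll": 0, "fingers": 0}]}}

```text
clock: 11.53
position: [0.4825, 0.1954, 0.2353]
eef_rot: [179.9, 0.0, -11.5]
wrist_force: [0.0, -0.0, 0.3]
gripper_width: 0.502
```

```bash
python3 - <<'E'
from h import *
s=bot.get_state();print(s["clock"],s["position"],s["eef_rot"],s["wrist_force"],s["gripper_width"])
c=cal("wrist");im,d=bot.grab_frame("wrist");save("wrist9",im);P=cloud(d,c)
hsv=cv2.cvtColor(im,cv2.COLOR_RGB2HSV).astype(int);H,S,V=hsv[...,0],hsv[...,1],hsv[...,2]
near=np.hypot(P[...,0]-.531,P[...,1]-.186)<.05
org=near&(H>4)&(H<24)&(S>140)&(V>110)&(d>0)&(P[...,2]>.105)
print("bar top z",np.percentile(P[org][:,2],[50,90]),cv2.minAreaRect(P[org&(P[...,2]>.11)][:,:2].astype(np.float32)))
blu=near&(H>95)&(H<125)&(S>110);print("cap z",np.median(P[blu][:,2]))
wh=near&(S<40)&(V>180)&(abs(P[...,2]-.083)<.006);print("collar z",np.median(P[wh][:,2]))
for n in("scene","side"):
    im,d=bot.grab_frame(n);save(n+"9",im)
E
```

```text
11.5333 [0.48245745 0.19539902 0.2352763 ] [ 1.79931842e+02  3.15261744e-02 -1.15186480e+01] [ 0.02647596 -0.01396734  0.34779221] 0.5021585250253953
bar top z [0.1166191  0.11771946] ((0.5213779807090759, 0.185978502035141), (0.01473696157336235, 0.063542939722538), 82.88650512695312)
cap z 0.07033668292483419
collar z 0.08195125737752942
```

View pics/wrist9.png

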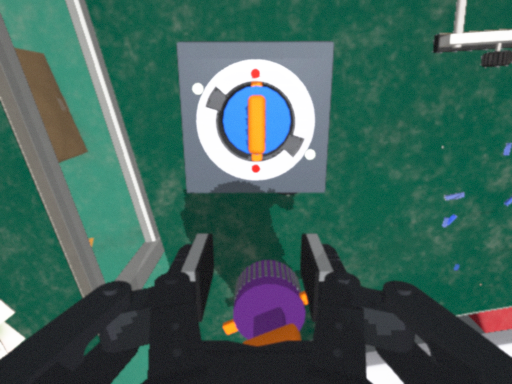

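View pics/side9.png

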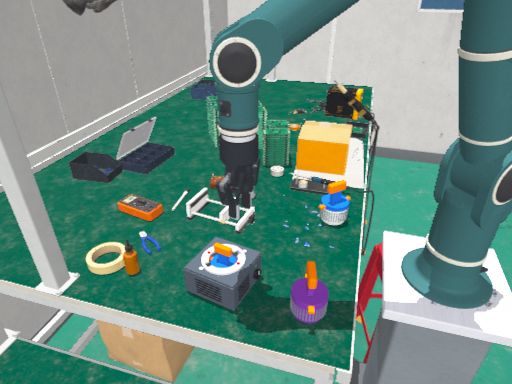

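The bar lines up with both red dots at (255,73) and (256,168). The cap top is at 70 mm, where locked would be 71 mm, and the gripper is clear. The spool, tin and bottle look undisturbed.

```bash
python3 -c "
from h import *
print(bot.job_done())"
```

```text
the job is handed in; nothing more can be done
None
```

The filter cartridge is locked in the collar on the fume extractor, and the job is handed in. The arm finished at about 11.6 s on the robot clock, well under the 40 s limit.

I picked up the smaller blue cartridge by its grip bar and lowered its lugs through the slots. I then turned it 60° clockwise, lowered the lugs 5 mm into the notches, let go and moved the gripper away.

**Last checks:**
- **Height:** the cap top measured about 70 mm and the bar top about 117.5 mm. Locked would be 71 and 118 mm, so it sits on the notch floor.
- **Alignment:** by eye, the bar and lugs line up with both red dots. An automatic fit of the bar's outline was unusable because it picked up other orange parts, so I relied on the picture and the tool's final heading of -11.5° against a measured -11.3° for the collar.
- **Forces:** the highest reading I saw was about 6 N, when the gripper closed on the bar, and about 2 N or less during the insertion and twist. After release it read about 0.
- **Bystanders:** I kept the arm clear of the spool, tin and bottle, and nothing looked moved in the last side picture. I did not re-measure their positions.

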